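# Push a carton down the feed lane of the finishing table

### The arm

A 6-joint arm with a two-finger parallel gripper is mounted at the origin on the work surface. World frame = base frame: x ahead of the robot, y to its left, z up, the work surface at z = 0. Lengths are in m, angles in rad, forces in N, time in s.
With the tool pointing down it reaches from about 0.375 to 0.9 m from the base axis. Payload 3.1 kg.
Tool frame: the origin (TCP) lies at the very end of the fingers, on their centre line; the grasp point (between the pads) lies 19 mm behind it; z points along the fingers, y is the line along which they close (so a half turn about z gives the same grasp; the last joint's range is limited). The gripper opens to 87 mm and grips with 3 to 60 N. Pads are 19 mm wide; open, the fingers measure 117 mm over their backs; the gripper's body (75 mm by 190 mm) begins 51 mm behind the grasp point.
Start: joints at [1.169, 0.527, 1.433, -0, 1.181, -0.178], TCP at [0.139, 0.609, 0.223] pointing down, gripper open.
Joint ranges: [-3.08, 3.08], [-0.75, 2.2], [0.22, 2.44], [-1.43, 4.57], [0, 2.65], [-2.85, 2.85]. Speed limits (rad/s): [2.79, 2.79, 3.14, 3.14, 3.14, 3.14].

### API

Orientations are given as a rotation vector (axis times angle).
In Python, from bench import arm gives the robot as it stands.
- The arm moves only by the tool step_arm, never from a script. Its arguments are lists of equal length, an entry for each row: "offset": the shift along the tool's x, y, z in mm, a list of three; "rot": the turn, a rotation vector about the tool's x, y, z in rad, a list of three. A call has exactly 10 rows; each row shifts and turns the commanded pose from where the row before left it, along the tool's axes as they then stand; what a row does not reach is not made up. A row lasts 1/10 s, in which the tool goes at most 50 mm and 8.59 degrees, less where a joint would pass 70% of its speed; a pose out of reach is approached as far as the arm can. A call with a gripper value outside its range is refused whole. "fingers" is the opening in per cent of the stroke, from 0 (shut) to 100 (fully open), set as the call begins (left out, the last holds). The fingers move at their own pace and stop on an object; "newtons" is the grip in N (left out, the last holds). Time passes only in rows, so rows that do not move let the fingers close, or fill a call up. It gives the time, the measured TCP pose, the force, the opening and the grip force at its end, in the units of the state.
- arm.sense(): the state, without advancing time (a new reading comes with each control period).
- arm.capture(name): name is "side" or "top"; returns a dict with "img" (480x640x3 uint8, red, green, blue), "range_z" (480x640 float32, m along the optical axis (not along the pixel's ray), 0 where there is no reading), "fx", "fy", "cx", "cy" (pixels), "k1" (the pictures are not rectified: a ray, as slopes to the right and down, at radius r is drawn at 1 + k1 r^2 times it, then the intrinsics apply), "rvec" (rotation vector, rad) and "tvec" (3), from world to camera coordinates, as OpenCV has them. Camera axes: x right, y down, z forward; pixel columns grow to the right and rows downward; lengths in m; the calibration is good to about 2 mm. A picture is of the moment at which its call begins.
- arm.finish_job(): hands the job in; it is judged then, once.
The state is a dict: "t": time; "joint_positions": joint angles; "qvel": joint speeds; "effort": joint torques, N m; "tool_pos": TCP position; "orientation": TCP orientation; "contact_force": force on the tool from outside, world axes, zero at the start; "torque": the same for the moment, N m; "finger_gap": finger opening in m; "grasp_force": force on a finger pad.
Only numpy, scipy, OpenCV 4.12 (cv2) and the standard library are available. Lean on these libraries where they do the work, as an engineer would, in place of code of your own. Each camera call takes 0.05 s, during which the arm holds its last target. There are 200 camera calls.

### The job

Push the cardboard carton with its bright printed band down the feed lane, between the two aluminium guide rails, until it sits square against the black-faced end stop; it may stand askew in front of the lane and need nudging into line. Neither the carton nor the hand may touch either rail. Only push it with the fingers (no gripping, lifting or tipping), leave the other things on the table where they stand, and finish with the hand clear.

Things in the scene. Friction and masses are not known exactly. Their poses are not given: they have to be found in the camera images.
- lane: Green feed board, 200 (x) by 480 (y) by 12 mm thick, fixed, placed anew each time. Origin: centre of its underside, on the table. +y runs down the lane to the end stop, x is across (x = 0 the centre line, -x the robot's side). Rails run from y = -30 to +230 mm, inner faces at x = +-56 mm (lane 112 mm wide). Before y = -30 mm the board is open: the carton starts there.
- lane_stop (a point): Middle of the end stop's black face, on the board's top (12 mm above the table), at x = 0, y = +210 mm of the lane; axes as the lane's. The rigid stop fills the lane's width, rises 44 mm above the board, and is red behind. The seated carton's centre is 60 mm before it (y = +150 mm of the lane).
- lane_mouth (a point): Point on the board's top half-way between the rails' open ends, at x = 0, y = -30 mm of the lane; axes as the lane's.
- rail_near: Aluminium guide rail at the robot's side, 10 mm wide, 260 mm long, 20 mm high above the board (top 32 mm above the table). Origin: centre of its underside, at x = -61, y = +100 mm of the lane; axes as the lane's. Not to be touched.
- rail_far: The same rail at the far side, at x = +61, y = +100 mm of the lane. Not to be touched.
- carton: Closed rigid cardboard box with a blue, yellow, red and green printed band, 90 mm wide (x), 120 long (y, roughly along the lane), 60 tall, 0.3 to 0.55 kg, loose on the board, slides at a few N. Origin: centre of its underside. It starts up to 25 mm off the centre line, turned up to 0.25 rad either way, its centre at y = -150 to -125 mm of the lane.
- glue: Bystander, loose, not to be moved: white glue bottle with orange cap, 44 mm across, 95 mm tall. Origin: centre of its underside.
- tape_roll: Bystander, loose, not to be moved: roll of brown tape lying flat, 80 mm across, 24 mm tall. Origin: centre of its underside.
- stapler: Bystander, loose, not to be moved: red and black stapler, 34 x 130 mm, 53 mm tall. Origin: centre of its underside.
- knife: Bystander, loose, not to be moved: yellow utility knife lying flat, 22 x 150 mm, 14 mm tall. Origin: centre of its underside.
- card_stack: Bystander, loose, not to be moved: small stack of white cards, 55 x 85 mm, 30 mm tall. Origin: centre of its underside.
- pin_cup: Bystander, loose, not to be moved: green plastic cup, 64 mm across, 50 mm tall. Origin: centre of its underside.
Things that resemble listed ones, but are neither listed nor needed, are in the scene too. Several things have the shape of the carton; the one meant has the colours described above.

How it is judged:
By the outcome, as a careful person would: the job done as asked, in the order asked, and still so for the second after the job is handed in, with the robot touching nothing.
It also fails if it takes over 72 s, if anything falls off the work surface, if the arm or the gripper's body presses on something with over 40 N, if the wrist force passes 120 N, or if a joint passes its speed limit or range.

## Working session

There is one attempt and no reset: what is moved stays moved. The work goes in short steps, Python scripts to look and compute and a tool call to move; the robot and the scene stay as the last step left them, time stands still between calls to the robot, and variables do not carry over. Pictures are saved under pics/ and viewed, at most 10 in all, crops included, and the job is handed in when it is done.

Besides the shell and the picture viewer there is one more tool, called as a command line: name --argument value ..., lists and objects as JSON in quotes. step_arm: Moves the arm, as the interface text tells. Its arguments: {"type":"object","properties":{"offset":{"type":"array","items":{"type":"array","items":{"type":"number"}}},"rot":{"type":"array","items":{"type":"array","items":{"type":"number"}}},"fingers":{"type":"number"},"newtons":{"type":"number"}},"required":["offset","rot"]}

```bash
mkdir -p pics
cat > h.py <<'E'
import numpy as np, cv2
from bench import arm
def cap(n):
    c=arm.capture(n); c['R']=cv2.Rodrigues(np.array(c['rvec'],float))[0]; c['t']=np.array(c['tvec'],float).ravel(); return c
def slopes(c,u,v):
    xd=(np.asarray(u,float)-c['cx'])/c['fx']; yd=(np.asarray(v,float)-c['cy'])/c['fy']
    x,y=xd.copy(),yd.copy()
    for _ in range(10):
        s=1+c['k1']*(x*x+y*y); x,y=xd/s,yd/s
    return x,y
def plane(c,u,v,z):
    x,y=slopes(c,u,v); d=np.stack([x,y,np.ones_like(x)],-1)@c['R']; o=-c['R'].T@c['t']
    return o+d*((z-o[2])/d[...,2])[...,None]
def cloud(c):
    v,u=np.mgrid[:480,:640]; x,y=slopes(c,u,v); z=c['range_z']
    return (np.stack([x*z,y*z,z],-1)-c['t'])@c['R']
E
python3 - <<'E'
from h import *
for n in('top','side'):
    c=cap(n); cv2.imwrite(f'pics/{n}0.png',c['img'][:,:,::-1]); np.save(f'{n}0.npy',cloud(c)); print(n,-c['R'].T@c['t'],c['k1'])
print(arm.sense())
E
```

```text
top [3.73079019e-01 1.90415612e-04 1.17562842e+00] -0.1195190741457861
side [ 0.45140821 -0.73636923  0.57725307] -0.007556342677564144
{'t': 0.1, 'joint_positions': array([ 1.16844820e+00,  5.28372783e-01,  1.43377018e+00,  2.41381063e-06,
        1.18139340e+00, -1.78483482e-01]), 'qvel': array([-0.00288365, -0.00156158, -0.0035858 ,  0.00061492,  0.00120551,
        0.0011343 ]), 'effort': array([-4.65043922e-04, -4.40986526e+01, -1.77150464e+01,  6.34798058e-02,
        5.34323242e-02, -5.39461860e-05]), 'tool_pos': array([0.13844952, 0.60880067, 0.22167101]), 'orientation': array([-3.50850802e-01, -3.12137619e+00,  2.92379200e-03]), 'contact_force': array([0.1419659 , 0.32574946, 0.02130201]), 'torque': array([ 0.03869468,  0.00045147, -0.00304676]), 'grasp_force': 0.0, 'finger_gap': 0.08686991753308353}
```

View pics/top0.png

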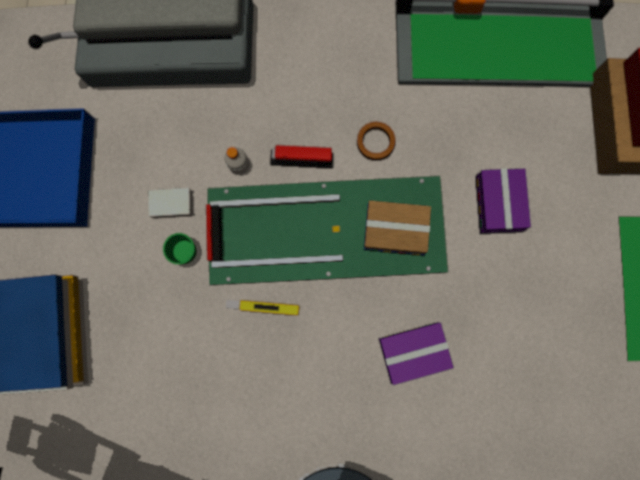

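View pics/side0.png

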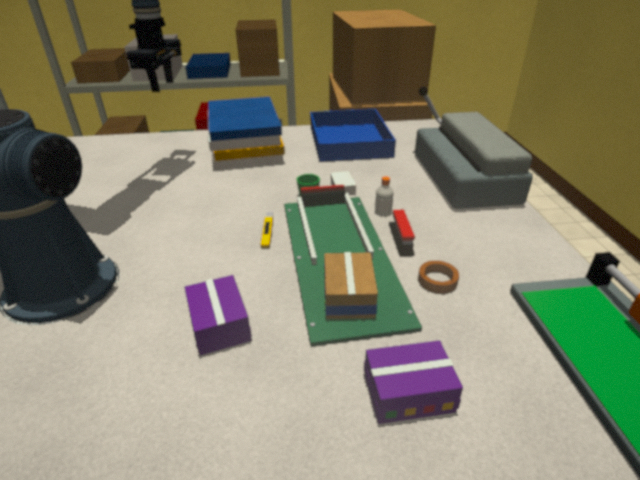

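The top view shows the lane running leftwards, with the board around (327,230), the stop at (213,232) and the mouth marker at (336,229). The carton is at (398,227), slightly turned. A purple decoy stands behind the board at (503,200). The side view agrees.

```bash
cat > m.py <<'E'
from h import *
def measure(c=None,lane=None):
    c=c or cap('top'); hsv=cv2.cvtColor(c['img'],cv2.COLOR_RGB2HSV)
    def big(m,roi):
        k=np.zeros_like(m); k[roi[0]:roi[1],roi[2]:roi[3]]=m[roi[0]:roi[1],roi[2]:roi[3]]
        k=cv2.morphologyEx(k,cv2.MORPH_OPEN,np.ones((3,3)))
        cs=cv2.findContours(k,cv2.RETR_EXTERNAL,cv2.CHAIN_APPROX_NONE)[0]; return max(cs,key=cv2.contourArea)[:,0]
    out={}
    def rect(cn,z):
        P=plane(c,cn[:,0],cn[:,1],z)[:,:2]; (x,y),s,_=r=cv2.minAreaRect((P*1000).astype(np.float32))
        B=cv2.boxPoints(r)/1000; e=B[1]-B[0]; f=B[2]-B[1]; L=e if np.linalg.norm(e)>np.linalg.norm(f) else f
        if L[1]<0: L=-L
        return np.array([x,y])/1000, np.arctan2(-L[0],L[1]), s   # yaw of frame whose +y is long axis
    if lane is None: 
        b=big(cv2.inRange(hsv,(60,80,25),(95,255,160)),(150,310,203,470)); out['board']=rect(b,.012)
    m=cv2.inRange(hsv,(5,90,70),(20,255,255))
    k=cv2.morphologyEx(m,cv2.MORPH_CLOSE,np.ones((13,13)))
    out['carton']=rect(big(k,(185,275,200,470)),.072)
    return c,out
E
python3 - <<'E'
from m import *
c,o=measure(); print(o)
P,a,_=o['board']; R=np.array([[np.cos(a),-np.sin(a)],[np.sin(a),np.cos(a)]])
Q,b,_=o['carton']; print('carton in lane',R.T@(Q-P),'yaw',b-a)
# checks: stop black face/red, rail ends, by cloud
X=cloud(c); L=(X[...,:2]-P)@R; z=X[...,2]
m=(z>.062)&(z<.08)&(abs(L[...,0])<.1)&(abs(L[...,1])<.24); print('carton cloud ctr',np.median(L[m],0), m.sum(), np.percentile(L[m],[1,99],axis=0))
hsv=cv2.cvtColor(c['img'],cv2.COLOR_RGB2HSV)
w=(hsv[...,1]<60)&(hsv[...,2]>110); uu,vv=np.meshgrid(np.arange(640),np.arange(480))
T=plane(c,uu.astype(float),vv.astype(float),.032)[...,:2]; T=(T-P)@R
for s in(-1,1):
    q=w&(abs(T[...,0]-s*.061)<.02)&(T[...,1]>-.08)&(T[...,1]<.23); t=T[q]; print('rail',s,t.mean(0),np.polyfit(t[:,1],t[:,0],1),np.percentile(t[:,1],[1,99]))
for u,v in((336,229),): print('marker',(plane(c,np.array(u*1.),np.array(v*1.),.012)[:2]-P)@R)
for nm,u,v in(('purple',[482,478,528,522],[232,172,170,228]),('stapler',[273,332],[155,155]),('tape',[360,394],[140,140])): print(nm,(plane(c,np.array(u)*1.,np.array(v)*1.,.05)[:,:2]-P)@R)
E
```

```text
{'board': (array([0.56992731, 0.02120726]), np.float32(0.051065486), (195.59652709960938, 473.98455810546875)), 'carton': (array([ 0.56586035, -0.11727929]), np.float32(-0.098347574), (119.23404693603516, 89.23267364501953))}
carton in lane [-0.01113046 -0.13809843] yaw -0.14941306
carton cloud ctr [-0.01172442 -0.13834736] 2943 [[-0.05947959 -0.19922171]
 [ 0.03678785 -0.07768515]]
rail -1 [-0.05969585  0.09867021] [-0.00166761 -0.05953131] [-0.02716118  0.22710713]
rail 1 [0.06225257 0.09550496] [0.00032518 0.06222151] [-0.02643166  0.22591345]
marker [-0.00021395 -0.02095786]
purple [[-0.02779554 -0.30587104]
 [ 0.09328693 -0.30921107]
 [ 0.09276294 -0.41139038]
 [-0.0240462  -0.38657263]]
stapler [[ 0.14963432  0.09676033]
 [ 0.14296046 -0.02071074]]
tape [[ 0.17107229 -0.07826189]
 [ 0.16755611 -0.14624403]]
```

step_arm --offset '[[0, 0, 0], [0, 0, 0], [0, 0, 0], [0, 0, 0], [0, 0, 0], [0, 0, 0], [0, 0, 0], [0, 0, 0], [0, 0, 0], [0, 0, 0]]' --rot '[[0, 0, 0.1445], [0, 0, 0.1445], [0, 0, 0.1445], [0, 0, 0.1445], [0, 0, 0.1445], [0, 0, 0.1445], [0, 0, 0.1445], [0, 0, 0.1445], [0, 0, 0.1445], [0, 0, 0.1445]]' --fingers 60

```text
t: 1.15
tool_pos: [0.1385, 0.6091, 0.2221]
orientation: [2.334, 2.103, -0.001]
contact_force: [0.6, -0.7, -0.3]
finger_gap: 0.052
grasp_force: 0.0
```

```bash
cat > s.py <<'E'
from m import *
from scipy.spatial.transform import Rotation as Ro
a=.051; R=np.array([[np.cos(a),-np.sin(a)],[np.sin(a),np.cos(a)]]); P=np.array([.56993,.02121])+R@[.0013,0]
def hand():
    s=arm.sense(); T=Ro.from_rotvec(s['orientation']).as_matrix(); p=s['tool_pos']
    y=T[:2,1]@R; print('t',round(s['t'],2),'hand lane mm',(R.T@(p[:2]-P)*1000).round(1),'z',round(p[2]*1e3,1),'yaw',round(np.arctan2(y[1],y[0]),4),'F',s['contact_force'].round(1),'tilt',T[:2,2].round(3),'q6',s['joint_positions'][5].round(2),'gap',round(s['finger_gap'],4))
    return p,T
def go(xy,z):
    p,T=hand(); w=np.r_[P+R@(np.array(xy)/1000),z/1000]; print('tool offset mm',(T.T@(w-p)*1000).round(1))
def carton():
    c,o=measure(lane=1); Q,b,s=o['carton']; print('carton',(R.T@(Q-P)*1000).round(1),'yaw',round(float(b-a),4),s); return c
E
python3 -c "
from s import *
go((-26,-232),150)"
```

```text
t 1.15 hand lane mm [-402.2  609.1] z 222.1 yaw -0.155 F [ 0.6 -0.7 -0.3] tilt [-0.    -0.001] q6 1.27 gap 0.052
tool offset mm [-772.9  501.5   72.7]
```

step_arm --offset '[[-38, 25, 0], [-38, 25, 0], [-38, 25, 0], [-38, 25, 0], [-38, 25, 0], [-38, 25, 0], [-38, 25, 0], [-38, 25, 0], [-38, 25, 0], [-38, 25, 0]]' --rot '[[0, 0, 0], [0, 0, 0], [0, 0, 0], [0, 0, 0], [0, 0, 0], [0, 0, 0], [0, 0, 0], [0, 0, 0], [0, 0, 0], [0, 0, 0]]'

```text
t: 2.15
tool_pos: [0.3508, 0.2051, 0.2226]
orientation: [2.327, 2.11, 0.001]
contact_force: [0.8, 1.2, -0.5]
finger_gap: 0.0522
grasp_force: 0.0
```

step_arm --offset '[[-38, 25, 0], [-38, 25, 0], [-38, 25, 0], [-38, 25, 0], [-38, 25, 0], [-38, 25, 0], [-38, 25, 0], [-38, 25, 0], [-38, 25, 0], [-38, 25, 0]]' --rot '[[0, 0, 0], [0, 0, 0], [0, 0, 0], [0, 0, 0], [0, 0, 0], [0, 0, 0], [0, 0, 0], [0, 0, 0], [0, 0, 0], [0, 0, 0]]'

```text
t: 3.15
tool_pos: [0.5623, -0.1976, 0.2222]
orientation: [-2.328, -2.109, 0.0]
contact_force: [1.1, 0.8, -0.3]
finger_gap: 0.0525
grasp_force: 0.0
```

```bash
python3 -c "
from s import *
go((-26,-232),38)"
```

```text
t 3.15 hand lane mm [ -20.1 -218.1] z 222.2 yaw -0.1495 F [ 1.1  0.8 -0.3] tilt [-0.001  0.   ] q6 -0.43 gap 0.0525
tool offset mm [-14.7  -3.7 184.2]
```

step_arm --offset '[[-15, -4, 0], [0, 0, 25], [0, 0, 25], [0, 0, 25], [0, 0, 25], [0, 0, 25], [0, 0, 25], [0, 0, 20], [0, 0, 14], [0, 0, 0]]' --rot '[[0, 0, 0], [0, 0, 0], [0, 0, 0], [0, 0, 0], [0, 0, 0], [0, 0, 0], [0, 0, 0], [0, 0, 0], [0, 0, 0], [0, 0, 0]]'

```text
t: 4.15
tool_pos: [0.5548, -0.2093, 0.0367]
orientation: [-2.324, -2.107, 0.002]
contact_force: [-0.1, -0.2, -0.4]
finger_gap: 0.0522
grasp_force: 0.0
```

```bash
python3 -c "
from s import *
go((-26,-232),38)
c=cap('side'); cv2.imwrite('pics/s1.png',cv2.resize(c['img'][180:380,220:470,::-1],(750,600)))"
```

```text
t 4.15 hand lane mm [ -28.2 -229.5] z 36.7 yaw -0.1489 F [-0.1 -0.2 -0.4] tilt [-0.004  0.002] q6 -0.45 gap 0.0522
tool offset mm [-2.2  2.5 -1.3]
```

View pics/s1.png

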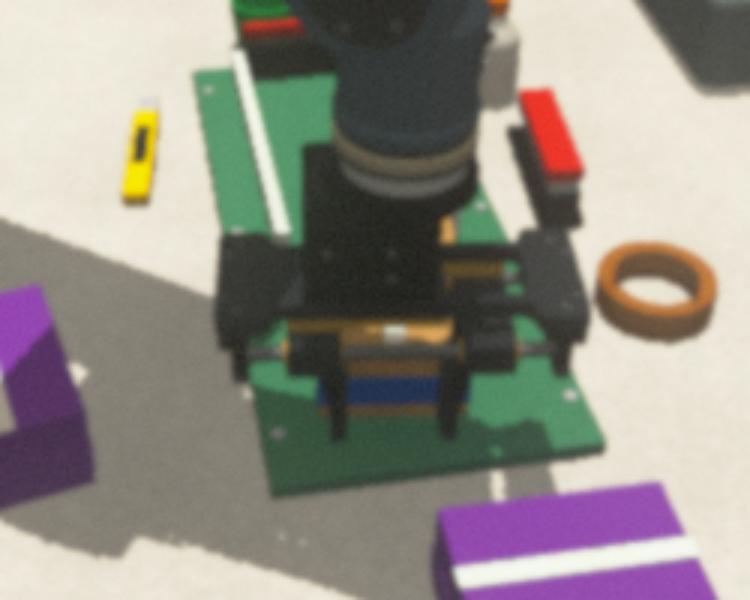

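The two fingers, at (338,400) and (450,400), stand behind the carton's back face with a gap and nothing else near. I'll approach along the carton's axis.

step_arm --offset '[[3, 2.5, -1], [3, 0, 0], [3, 0, 0], [3, 0, 0], [3, 0, 0], [3, 0, 0], [3, 0, 0], [3, 0, 0], [3, 0, 0], [3, 0, 0]]' --rot '[[0, 0, 0], [0, 0, 0], [0, 0, 0], [0, 0, 0], [0, 0, 0], [0, 0, 0], [0, 0, 0], [0, 0, 0], [0, 0, 0], [0, 0, 0]]'

```text
t: 5.2
tool_pos: [0.5621, -0.181, 0.0396]
orientation: [2.327, 2.11, -0.0]
contact_force: [0.3, -2.4, -0.2]
finger_gap: 0.0524
grasp_force: 1.0
```

```bash
python3 -c "
from s import *
hand()
c=carton(); cv2.imwrite('pics/t1.png',cv2.resize(c['img'][140:320,200:500,::-1],(800,480)))"
```

```text
t 5.2 hand lane mm [ -19.5 -201.5] z 39.6 yaw -0.149 F [ 0.3 -2.4 -0.2] tilt [ 0.    -0.001] q6 -0.4 gap 0.0524Traceback (most recent call last):
  File "<string>", line 4, in <module>
    c=carton(); cv2.imwrite('pics/t1.png',cv2.resize(c['img'][140:320,200:500,::-1],(800,480)))
  File "s.py", line 11, in carton
    c,o=measure(lane=1); Q,b,s=o['carton']; print('carton',(R.T@(Q-P)*1000).round(1),'yaw',round(float(b-a),4),s); return c
        ~~~~~~~^^^^^^^^
  File "m.py", line 18, in measure
    out['carton']=rect(big(k,(185,275,200,470)),.072)
                       ~~~^^^^^^^^^^^^^^^^^^^^^
  File "m.py", line 7, in big
    cs=cv2.findContours(k,cv2.RETR_EXTERNAL,cv2.CHAIN_APPROX_NONE)[0]; return max(cs,key=cv2.contourArea)[:,0]
                                                                              ~~~^^^^^^^^^^^^^^^^^^^^^^^^
ValueError: max() iterable argument is empty
```

step_arm --offset '[[4, 0, 0], [4, 0, 0], [4, 0, 0], [4, 0, 0], [4, 0, 0], [4, 0, 0], [4, 0, 0], [4, 0, 0], [4, 0, 0], [4, 0, 0]]' --rot '[[0, 0, 0], [0, 0, 0], [0, 0, 0], [0, 0, 0], [0, 0, 0], [0, 0, 0], [0, 0, 0], [0, 0, 0], [0, 0, 0], [0, 0, 0]]'

```text
t: 6.25
tool_pos: [0.5658, -0.1407, 0.0396]
orientation: [2.328, 2.11, -0.0]
contact_force: [-0.6, -1.5, 0.3]
finger_gap: 0.0526
grasp_force: 1.1
```

step_arm --offset '[[-8, 0, 0], [-12, 0, 0], [0, 0, -30], [0, 0, -40], [-20, 0, -40], [-40, 0, -40], [-40, 0, -40], [-40, 0, 0], [-40, 0, 0], [0, 0, 0]]' --rot '[[0, 0, 0], [0, 0, 0], [0, 0, 0], [0, 0, 0], [0, 0, 0], [0, 0, 0], [0, 0, 0], [0, 0, 0], [0, 0, 0], [0, 0, 0]]'

```text
t: 7.25
tool_pos: [0.5462, -0.3376, 0.2208]
orientation: [2.331, 2.1, -0.002]
contact_force: [0.6, -0.2, 0.4]
finger_gap: 0.0523
grasp_force: 0.0
```

```bash
python3 -c "
from s import *
hand()
c=cap('top'); cv2.imwrite('pics/t2.png',cv2.resize(c['img'][140:320,200:500,::-1],(800,480)))
carton()"
```

```text
t 7.25 hand lane mm [ -43.3 -357.1] z 220.8 yaw -0.155 F [ 0.6 -0.2  0.4] tilt [ 0.002 -0.004] q6 -0.62 gap 0.0523
carton [ -6.  -90.5] yaw -0.1478 (118.13238525390625, 90.10147094726562)
```

View pics/t2.png

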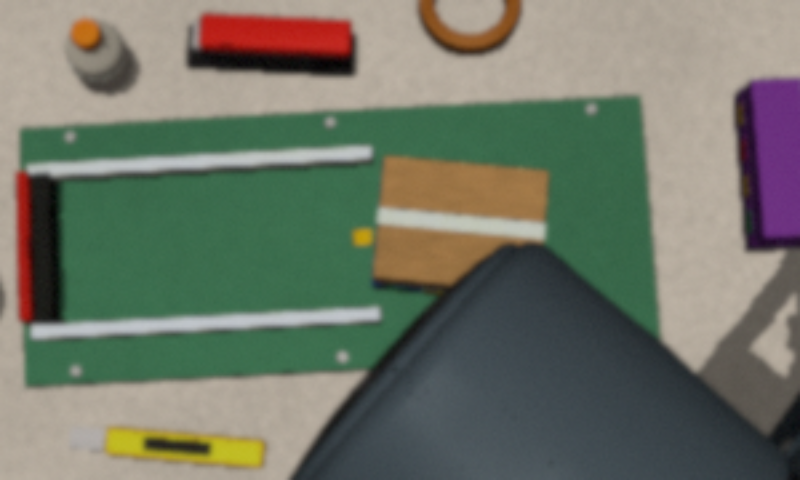

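The carton is at the mouth, with its front edge at u≈378 in the crop. Its pose is (-6,-90.5) with yaw -0.148, and it clears both rail ends. I'll return behind it and push along an arc that straightens it.

step_arm --offset '[[40, -2.5, 0], [40, 0, 0], [40, 0, 20], [40, 0, 40], [20, 0, 40], [0, 0, 40], [0, 0, 30], [0, 0, 20], [6, 0, 0], [6, 0, 0]]' --rot '[[0, 0, 0], [0, 0, 0], [0, 0, 0], [0, 0, 0], [0, 0, 0], [0, 0, 0], [0, 0, 0], [0, 0, 0], [0, 0, 0], [0, 0, 0]]'

```text
t: 8.35
tool_pos: [0.5627, -0.1428, 0.0349]
orientation: [-2.326, -2.11, 0.0]
contact_force: [0.9, -0.1, -0.4]
finger_gap: 0.0522
grasp_force: 0.0
```

```bash
python3 -c "
from s import *
hand()"
```

```text
t 8.35 hand lane mm [ -16.9 -163.5] z 34.9 yaw -0.1485 F [ 0.9 -0.1 -0.4] tilt [-0.001  0.001] q6 -0.34 gap 0.0522
```

step_arm --offset '[[5, 0, -3], [5, 0, 0], [5, 0.75, 0], [5, 0.75, 0], [5, 0.75, 0], [5, 0.75, 0], [5, 0.75, 0], [5, 0.75, 0], [5, 0.75, 0], [5, 0.75, 0]]' --rot '[[0, 0, 0], [0, 0, 0], [0, 0, -0.0106], [0, 0, -0.0106], [0, 0, -0.0106], [0, 0, -0.0106], [0, 0, -0.0106], [0, 0, -0.0106], [0, 0, -0.0106], [0, 0, -0.0106]]'

```text
t: 9.35
tool_pos: [0.5724, -0.0942, 0.0378]
orientation: [-2.235, -2.208, 0.0]
contact_force: [-0.4, -3.5, 2.9]
finger_gap: 0.0521
grasp_force: 1.9
```

step_arm --offset '[[5, 0.75, 0], [5, 0.75, 0], [5, 0.75, 0], [5, 0.75, 0], [5, 0.75, 0], [5, 0.75, 0], [3, 0, 0], [0, 0, 0], [0, 0, 0], [0, 0, 0]]' --rot '[[0, 0, -0.0106], [0, 0, -0.0106], [0, 0, -0.0106], [0, 0, -0.0106], [0, 0, -0.0106], [0, 0, -0.0106], [0, 0, 0], [0, 0, 0], [0, 0, 0], [0, 0, 0]]'

```text
t: 10.35
tool_pos: [0.5755, -0.0609, 0.0375]
orientation: [-2.164, -2.275, 0.001]
contact_force: [-0.2, 0.6, -0.1]
finger_gap: 0.0521
grasp_force: 0.0
```

```bash
python3 -c "
from s import *
hand()"
```

```text
t 10.35 hand lane mm [  0.1 -82.3] z 37.5 yaw -0.0008 F [-0.2  0.6 -0.1] tilt [-0.002  0.001] q6 -0.35 gap 0.0521
```

step_arm --offset '[[-8, 0, 0], [-12, 0, 0], [0, 0, -30], [0, 0, -40], [-20, 0, -40], [-40, 0, -40], [-40, 0, -40], [-40, 0, 0], [-40, 0, 0], [-40, 0, 0]]' --rot '[[0, 0, 0], [0, 0, 0], [0, 0, 0], [0, 0, 0], [0, 0, 0], [0, 0, 0], [0, 0, 0], [0, 0, 0], [0, 0, 0], [0, 0, 0]]'

```text
t: 11.35
tool_pos: [0.5874, -0.2947, 0.2193]
orientation: [2.165, 2.275, 0.0]
contact_force: [0.5, 1.0, -0.3]
finger_gap: 0.0521
grasp_force: 0.0
```

```bash
python3 -c "
from s import *
hand()
c=cap('top'); cv2.imwrite('pics/t3.png',cv2.resize(c['img'][140:320,200:500,::-1],(800,480)))
carton()"
```

```text
t 11.35 hand lane mm [ 1.000e-01 -3.164e+02] z 219.3 yaw -0.0016 F [ 0.5  1.  -0.3] tilt [ 0.001 -0.001] q6 -0.68 gap 0.0521
carton [ -0.1 -11.3] yaw 0.0012 (90.05020904541016, 118.06025695800781)
```

View pics/t3.png

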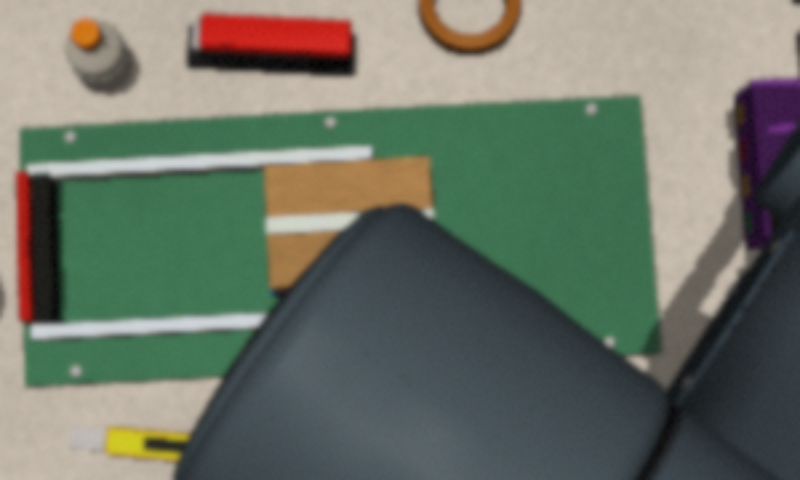

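The carton is now inside the lane, centred and straight at (-0.1,-11.3) with yaw ≈0. Next comes the straight push.

step_arm --offset '[[40, 0, 0], [40, 0, 0], [40, 0, 0], [40, 0, 20], [40, 0, 40], [20, 0, 40], [0, 0, 40], [0, 0, 30], [0, 0, 20], [0, 0, 0]]' --rot '[[0, 0, 0], [0, 0, 0], [0, 0, 0], [0, 0, 0], [0, 0, 0], [0, 0, 0], [0, 0, 0], [0, 0, 0], [0, 0, 0], [0, 0, 0]]'

```text
t: 12.45
tool_pos: [0.5745, -0.0762, 0.0304]
orientation: [-2.161, -2.272, 0.005]
contact_force: [-0.8, 0.7, 0.4]
finger_gap: 0.052
grasp_force: 0.0
```

```bash
python3 -c "
from s import *
hand()"
```

```text
t 12.45 hand lane mm [ -1.7 -97.6] z 30.4 yaw -0.0009 F [-0.8  0.7  0.4] tilt [-0.007  0.002] q6 -0.37 gap 0.052
```

step_arm --offset '[[3, 0, -2], [4, 0, 0], [4, 0, 0], [5, 0, 0], [6, 0, 0], [6, 0, 0], [6, 0, 0], [6, 0, 0], [6, 0, 0], [6, 0, 0]]' --rot '[[0, 0, 0], [0, 0, 0], [0, 0, 0], [0, 0, 0], [0, 0, 0], [0, 0, 0], [0, 0, 0], [0, 0, 0], [0, 0, 0], [0, 0, 0]]'

```text
t: 13.45
tool_pos: [0.5745, -0.0245, 0.0353]
orientation: [2.165, 2.277, -0.0]
contact_force: [-0.0, -4.4, 2.4]
finger_gap: 0.0528
grasp_force: 1.9
```

```bash
python3 -c "
from s import *
hand()"
```

```text
t 13.45 hand lane mm [  0.9 -45.9] z 35.3 yaw -0.0005 F [-0.  -4.4  2.4] tilt [ 0. -0.] q6 -0.29 gap 0.0528
```

step_arm --offset '[[6, 0, 0], [6, 0, 0], [6, 0, 0], [6, 0, 0], [6, 0, 0], [6, 0, 0], [6, 0, 0], [6, 0, 0], [6, 0, 0], [6, 0, 0]]' --rot '[[0, 0, 0], [0, 0, 0], [0, 0, 0], [0, 0, 0], [0, 0, 0], [0, 0, 0], [0, 0, 0], [0, 0, 0], [0, 0, 0], [0, 0, 0]]'

```text
t: 14.45
tool_pos: [0.5713, 0.0356, 0.0352]
orientation: [-2.165, -2.277, 0.0]
contact_force: [-0.0, -3.9, 1.1]
finger_gap: 0.052
grasp_force: 1.6
```

```bash
python3 -c "
from s import *
hand()"
```

```text
t 14.45 hand lane mm [ 0.8 14.3] z 35.2 yaw -0.0006 F [-0.  -3.9  1.1] tilt [-0.  0.] q6 -0.18 gap 0.052
```

step_arm --offset '[[6, 0, 0], [6, 0, 0], [6, 0, 0], [6, 0, 0], [6, 0, 0], [6, 0, 0], [6, 0, 0], [5, 0, 0], [4, 0, 0], [3, 0, 0]]' --rot '[[0, 0, 0], [0, 0, 0], [0, 0, 0], [0, 0, 0], [0, 0, 0], [0, 0, 0], [0, 0, 0], [0, 0, 0], [0, 0, 0], [0, 0, 0]]'

```text
t: 15.45
tool_pos: [0.5686, 0.0894, 0.0352]
orientation: [-2.164, -2.277, 0.0]
contact_force: [0.3, -2.8, 1.1]
finger_gap: 0.0522
grasp_force: 1.3
```

step_arm --offset '[[1, 0, 0], [1, 0, 0], [1, 0, 0], [1, 0, 0], [1, 0, 0], [1, 0, 0], [1, 0, 0], [1, 0, 0], [0.5, 0, 0], [0, 0, 0]]' --rot '[[0, 0, 0], [0, 0, 0], [0, 0, 0], [0, 0, 0], [0, 0, 0], [0, 0, 0], [0, 0, 0], [0, 0, 0], [0, 0, 0], [0, 0, 0]]'

```text
t: 16.45
tool_pos: [0.5682, 0.0976, 0.0352]
orientation: [-2.165, -2.277, -0.0]
contact_force: [-0.2, -1.2, -0.5]
finger_gap: 0.0522
grasp_force: 0.6
```

```bash
python3 -c "
from s import *
hand()"
```

```text
t 16.45 hand lane mm [ 0.9 76.4] z 35.2 yaw -0.0006 F [-0.2 -1.2 -0.5] tilt [-0.  0.] q6 -0.07 gap 0.0522
```

Not in contact with the stop yet, so I'll creep on until the force rises.

step_arm --offset '[[0.5, 0, 0], [0.5, 0, 0], [0.5, 0, 0], [0.5, 0, 0], [0.5, 0, 0], [0, 0, 0], [0, 0, 0], [0, 0, 0], [0, 0, 0], [0, 0, 0]]' --rot '[[0, 0, 0], [0, 0, 0], [0, 0, 0], [0, 0, 0], [0, 0, 0], [0, 0, 0], [0, 0, 0], [0, 0, 0], [0, 0, 0], [0, 0, 0]]'

```text
t: 17.45
tool_pos: [0.5681, 0.1, 0.0353]
orientation: [-2.165, -2.277, -0.0]
contact_force: [0.3, -0.1, -0.3]
finger_gap: 0.052
grasp_force: 0.2
```

```bash
python3 -c "
from s import *
hand()"
```

```text
t 17.45 hand lane mm [ 0.9 78.8] z 35.3 yaw -0.0007 F [ 0.3 -0.1 -0.3] tilt [-0.  0.] q6 -0.07 gap 0.052
```

step_arm --offset '[[0.5, 0, 0], [0.5, 0, 0], [0.5, 0, 0], [0.5, 0, 0], [0.5, 0, 0], [0.5, 0, 0], [0, 0, 0], [0, 0, 0], [0, 0, 0], [0, 0, 0]]' --rot '[[0, 0, 0], [0, 0, 0], [0, 0, 0], [0, 0, 0], [0, 0, 0], [0, 0, 0], [0, 0, 0], [0, 0, 0], [0, 0, 0], [0, 0, 0]]'

```text
t: 18.45
tool_pos: [0.5682, 0.1004, 0.0354]
orientation: [2.162, 2.276, -0.004]
contact_force: [-1.1, -10.2, 0.6]
finger_gap: 0.0522
grasp_force: 5.3
```

```bash
python3 -c "
from s import *
hand()"
```

```text
t 18.45 hand lane mm [ 1.  79.2] z 35.4 yaw 0.0002 F [ -1.1 -10.2   0.6] tilt [-0.    -0.003] q6 -0.06 gap 0.0522
```

The force rose to 10 N while the hand stopped, so the carton is against the stop. I'll retreat and check.

step_arm --offset '[[-5, 0, 0], [-10, 0, 0], [-10, 0, -10], [0, 0, -40], [-20, 0, -40], [-40, 0, -40], [-40, 0, -40], [-40, 0, 0], [-40, 0, 0], [-40, 0, 0]]' --rot '[[0, 0, 0], [0, 0, 0], [0, 0, 0], [0, 0, 0], [0, 0, 0], [0, 0, 0], [0, 0, 0], [0, 0, 0], [0, 0, 0], [0, 0, 0]]'

```text
t: 19.45
tool_pos: [0.5799, -0.1343, 0.1975]
orientation: [2.164, 2.275, 0.002]
contact_force: [-0.2, 0.7, -0.6]
finger_gap: 0.0521
grasp_force: 0.0
```

step_arm --offset '[[-30, 0, 0], [-30, 0, 0], [-30, 0, 0], [-30, 0, 0], [-20, 0, 0], [0, 0, 0], [0, 0, 0], [0, 0, 0], [0, 0, 0], [0, 0, 0]]' --rot '[[0, 0, 0], [0, 0, 0], [0, 0, 0], [0, 0, 0], [0, 0, 0], [0, 0, 0], [0, 0, 0], [0, 0, 0], [0, 0, 0], [0, 0, 0]]'

```text
t: 20.45
tool_pos: [0.587, -0.271, 0.1961]
orientation: [-2.163, -2.278, -0.0]
contact_force: [0.3, -0.3, 0.2]
finger_gap: 0.0523
grasp_force: 0.0
```

```bash
python3 -c "
from s import *
hand()
c=cap('top'); cv2.imwrite('pics/t4.png',cv2.resize(c['img'][140:320,200:500,::-1],(800,480)))
carton()"
```

```text
t 20.45 hand lane mm [   0.9 -292.7] z 196.1 yaw 0.0009 F [ 0.3 -0.3  0.2] tilt [-0.  0.] q6 -0.66 gap 0.0523
carton [ -0.3 158.9] yaw -0.0135 (91.40074157714844, 141.0538787841797)
```

View pics/t4.png

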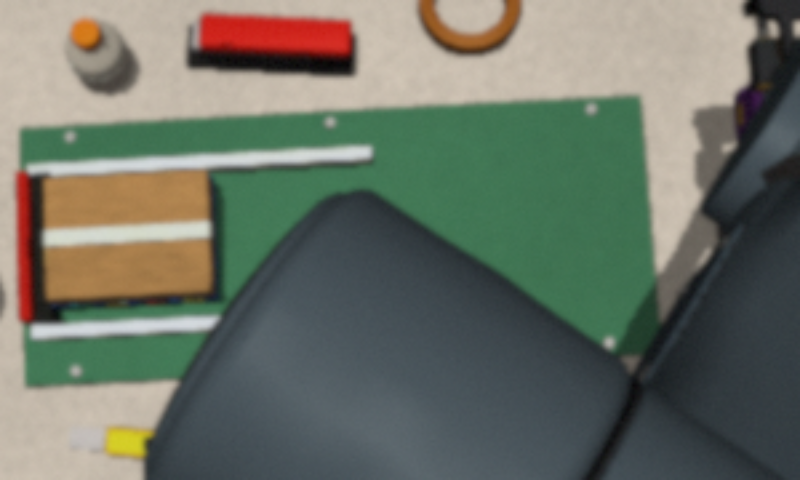

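The carton is flush with the stop: its front edge is at u≈42, its rear edge at 211, it is square and it clears both rails. The other things on the table are unmoved and the hand is clear. Handing in.

```bash
python3 -c "
from bench import arm
print(arm.finish_job())"
```

```text
the job is handed in; nothing more can be done
None
```

The carton is seated square against the end stop, with both rails and the other things on the table untouched as far as the pictures and force readings show; the hand is clear and the job was handed in at about 20 s.

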